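# Open the push-and-turn solvent tin

### The job

Open the solvent tin that stands in the wooden cradle: its child-resistant cap must be pushed down hard and kept down while it is turned anticlockwise, until it comes free and lifts off without being forced. Then set the cap down right way up in the shallow steel tray, and leave everything else where it is.

Things in the scene. Friction and masses are not known exactly. Their poses are not given: they have to be found in the camera images.
- cap_center (a point): centre (half-way up) of the tin's round ribbed black plastic cap, 56 mm in diameter, 32 mm high (solid top 14 mm, hollow skirt below), about 40 g; z is up along its axis. It starts locked on the tin's neck, its underside 16 mm above the tin's flat shoulder, with 1.5 mm of sideways play. Over 70 N of contact force between cap and tin, spring included, counts as forcing: a push over 50 N or a pull over 30 N is too much
- lock (a point): point on the tin's axis at the height of the locked cap's underside. Two lugs in the cap lock it. A spring under it carries 8 N when locked and 2 N more per mm pressed: pressed 4 mm (16 N) or more it can turn; it bottoms at 8 mm (24 N). Once turned 20 degrees the lugs run under a flange, which holds the cap down 4 mm below its locked height
- neck (a point): top of the tin's neck, inside the cap, on the axis. The cap is freed at one unmarked place, 53 to 88 degrees anticlockwise (from above) of locked, differing from tin to tin, to within 5 degrees; no end stop. There it rises on its spring to 4 mm above locked height if let go, and lifts straight off; elsewhere a pull is blocked at once. The same half a turn on
- can: the solvent tin with its cradle, fixed to the bench: metal tin 86 mm in diameter, flat shoulder 130 mm above the bench, in a wooden cradle 140 x 140 mm, 52 mm high. Origin on the bench under the tin's axis, z up; x points to one lug of the locked cap
- tray: the shallow open steel tray, 180 x 180 mm, rim 14 mm high, walls and floor 3 mm, fixed to the bench; empty. Origin at the centre of its underside on the bench, z up, x and y along its sides
- bucking_bar: bystander, loose: plain steel block 90 x 32 x 26 mm, lying on the bench. Origin at its underside; leave it alone
- offcut: bystander, loose: wood offcut 110 x 45 x 20 mm. Origin at its underside; leave it alone
- pliers: bystander, loose: hand pliers, about 180 x 65 x 14 mm, lying flat. Origin at its underside; leave it alone
- deburrer: bystander, loose: thin metal deburring tool, 130 mm long, 14 mm thick, lying on the bench. Origin at its underside; leave it alone
There are look-alikes about, which are no part of the job. What is shaped like the can but purple is not meant.

How it is judged:
By the outcome, as a careful person would: the job done as asked, in the order asked, and still so for the second after the job is handed in, with the robot touching nothing.
It also fails if it takes over 67 s, if anything falls off the work surface, if the arm or the gripper's body presses on something with over 40 N, if the wrist force passes 120 N, or if a joint passes its speed limit or range.

### The arm

A 6-joint arm with a two-finger parallel gripper is mounted at the origin on the work surface. World frame = base frame: x ahead of the robot, y to its left, z up, the work surface at z = 0. Lengths are in m, angles in rad, forces in N, time in s.
With the tool pointing down it reaches from about 0.35 to 0.925 m from the base axis. Payload 6.4 kg.
Tool frame: the origin (TCP) lies between the finger pads; the fingertips stand 25 mm ahead of it and the grasp point (between the pads) lies 6 mm ahead of it (tip_extent is the distance from the TCP to the fingertips, in m); z points along the fingers, y is the line along which they close (so a half turn about z gives the same grasp; the last joint's range is limited). The gripper opens to 85 mm and grips with 20 to 120 N. Pads are 22 mm wide; open, the fingers measure 114 mm over their backs; the gripper's body (76 mm by 85 mm) begins 54 mm behind the grasp point. The pads swing forward as they close: fully open they stand 13 mm farther back than shut.
Start: joints at [1.095, 0.245, 1.558, -0, 1.339, -0.174], TCP at [0.193, 0.621, 0.256] pointing down, gripper open.
Joint ranges: [-3.13, 3.13], [-1.02, 2.26], [0.13, 2.54], [-0.95, 4.09], [0.21, 2.88], [-2.74, 2.74]. Speed limits (rad/s): [2.57, 2.57, 3.14, 3.14, 3.14, 3.14].

### API

Orientations are given as [roll, pitch, yaw] about the fixed x, y, z axes, in that order (R = Rz(yaw) Ry(pitch) Rx(roll)).
In Python, from station import reach, move_l, move_joints, command_gripper, dwell, inverse_kinematics, state, capture, get_calibration, PlanningError, sign_off, tip_extent gives the robot as it stands. Calls block until the motion is done:
- reach(position, orientation): joint-space move of the TCP to a pose.
- move_l(position, ori=None, max_speed=0.15): straight line of the TCP; ori=None keeps the orientation; max_speed is the mean speed in m/s.
- move_joints(angles): joint-space move.
- command_gripper(opening, f_grip=None): finger opening in m; f_grip is the grip in N (None keeps the last); returns when the fingers have stopped.
- dwell(seconds).
- inverse_kinematics(position, orientation): joint angles nearest the present ones, or None.
- state(): the state.
- capture(name): name is "scene" or "top" or "wrist"; returns the picture (480x640x3 uint8, blue, green, red); there is no depth.
- get_calibration(name): a dict with "mtx" (3x3 intrinsics, pixels), "T" (4x4, takes a point from camera to world coordinates). Camera axes: x right, y down, z forward; pixel columns grow to the right and rows downward; lengths in m; the calibration is good to about 2 mm. A picture is of the moment at which its call begins: read the wrist's pose just before it. get_calibration takes no time and is no camera call; for the wrist camera it gives the pose at the moment of the call.
A pose or a line that the arm cannot do raises PlanningError and nothing moves.
- sign_off(): hands the job in; it is judged then, once.
The state is a dict: "time": time; "qpos": joint angles; "dq": joint speeds; "joint_efforts": joint torques, N m; "eef_pos": TCP position; "tcp_rot": TCP orientation; "contact_force": force on the tool from outside, world axes, zero at the start; "moment": the same for the moment, N m; "opening": finger opening in m; "gripper_force": force on a finger pad.
Only numpy, scipy, OpenCV 4.12 (cv2) and the standard library are available. Lean on these libraries where they do the work, as an engineer would, in place of code of your own. Each camera call takes 0.05 s, during which the arm holds its last target. There are 200 camera calls.

## Working session

There is one attempt and no reset: what is moved stays moved. The work goes in short steps, each a Python script; the robot and the scene stay as the last script left them, time stands still between calls to the robot, and variables do not carry over. Pictures are saved under pics/ and viewed, at most 10 in all, crops included, and the job is handed in when it is done.

```bash
mkdir -p pics; ls; python3 - <<'E'
from station import *
import cv2,numpy as np
for n in("scene","top"):
    cv2.imwrite(f"pics/{n}0.png",capture(n)); c=get_calibration(n); print(n,np.round(c["mtx"],1).tolist(),np.round(c["T"],3).tolist())
print(state(),tip_extent)
E
```

```text
pics
scene [[434.2, 0.0, 322.1], [0.0, 434.2, 244.0], [0.0, 0.0, 1.0]] [[0.506, 0.674, -0.538, 1.007], [0.862, -0.389, 0.325, -0.293], [0.01, -0.628, -0.778, 0.863], [0.0, 0.0, 0.0, 1.0]]
top [[461.1, 0.0, 314.8], [0.0, 461.1, 240.1], [0.0, 0.0, 1.0]] [[0.002, -0.985, 0.174, 0.303], [-1.0, -0.006, -0.022, 0.023], [0.023, -0.174, -0.984, 1.289], [0.0, 0.0, 0.0, 1.0]]
{'time': 0.1, 'qpos': array([ 1.09493844e+00,  2.45731368e-01,  1.55891262e+00,  2.02362604e-06,
        1.33867315e+00, -1.74090029e-01]), 'dq': array([ 0.00085785, -0.00131615, -0.00228135, -0.00044607, -0.00161315,
        0.00024218]), 'joint_efforts': array([-4.82645476e-05, -4.30671251e+01, -3.27128828e+01, -1.32277837e-04,
        2.86004222e-03, -1.31557794e-06]), 'eef_pos': array([0.19295959, 0.62021721, 0.25528767]), 'tcp_rot': array([-3.13989457e+00, -3.00640967e-04,  2.83982407e+00]), 'contact_force': array([-0.05676711, -0.36796969,  0.27760461]), 'moment': array([-0.00853118, -0.01235986,  0.022384  ]), 'gripper_force': 0.0, 'opening': 0.08541590134372189} 0.025
```

View pics/scene0.png

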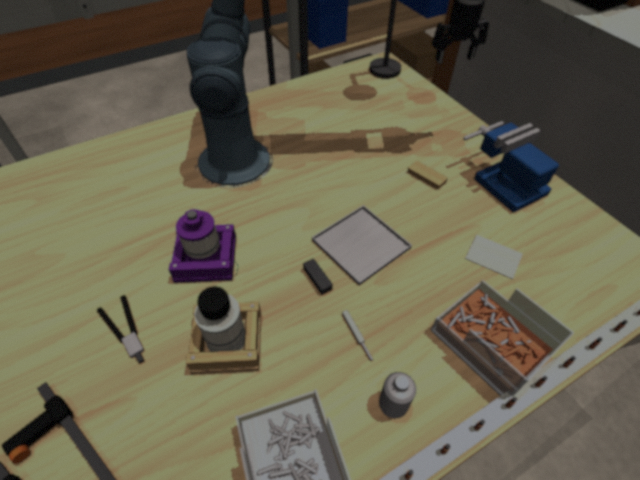

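View pics/top0.png

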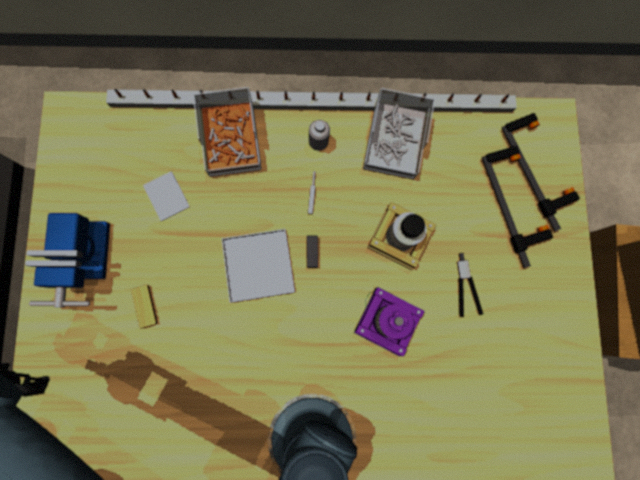

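The thing wanted is the black-capped steel tin in the wooden cradle, at top (413,226) and scene (214,302). It could be confused with:
- the purple tin and cradle, top (398,321), scene (195,220)
- the small grey can, top (319,130), scene (398,385)

For the tray, I take the grey rimmed square at top (258,266), scene (361,244). The white sheet at top (165,196), scene (494,255) looks similar but isn't it.

Next I'll measure from both views and check my choice in one crop.

```bash
cat > h.py <<'E'
from station import *
import cv2,numpy as np
def ray(cal,px):
    K,T=cal["mtx"],np.array(cal["T"]); d=T[:3,:3]@np.linalg.solve(K,[px[0],px[1],1.]); return T[:3,3],d/np.linalg.norm(d)
def onz(cal,px,z):
    o,d=ray(cal,px); return o+d*(z-o[2])/d[2]
def meet(rays):
    A=sum(np.eye(3)-np.outer(d,d) for o,d in rays); b=sum((np.eye(3)-np.outer(d,d))@o for o,d in rays)
    p=np.linalg.solve(A,b); return p,[np.linalg.norm(np.cross(p-o,d)) for o,d in rays]
def blob(mask,near):
    cs,_=cv2.findContours(mask.astype(np.uint8),cv2.RETR_EXTERNAL,cv2.CHAIN_APPROX_NONE)
    cs=[c for c in cs if cv2.contourArea(c)>60]
    return min(cs,key=lambda c:np.hypot(*(np.mean(c[:,0],0)-near)))
E
python3 - <<'E'
from h import *
I={n:cv2.imread(f"pics/{n}0.png") for n in("scene","top")}; C={n:get_calibration(n) for n in I}
cap={"scene":(214,302),"top":(413,226)}; tr={"scene":(361,244),"top":(258,266)}
R=[];TR={}
for n in I:
    im=I[n]; b=blob(im.max(2)<50,cap[n]); m=cv2.moments(b); c=(m["m10"]/m["m00"],m["m01"]/m["m00"])
    print(n,"cap",c,cv2.boundingRect(b)); R.append(ray(C[n],c))
    hsv=cv2.cvtColor(im,cv2.COLOR_BGR2HSV); t=blob((hsv[...,1]<70)&(hsv[...,2]>60),tr[n])
    q=cv2.boxPoints(cv2.minAreaRect(t)) if n=="top" else cv2.approxPolyDP(t,12,True)[:,0]
    print("tray quad",q.tolist())
    P=np.array([onz(C[n],p,.012)[:2] for p in q]); print(P.round(3).tolist(),P.mean(0), np.linalg.norm(P-np.roll(P,1,0),axis=1).round(3))
    TR[n]=np.mean(q,0)
print("cap",meet(R)); print("tray",meet([ray(C[n],TR[n]) for n in I]))
a=cv2.resize(I["scene"][270:390,160:290],(520,480)); cv2.imwrite("pics/crop1.png",a)
E
```

```text
scene cap (213.5254308532997, 303.63072719630094) (198, 287, 32, 34)
tray quad [[426, 186], [300, 229], [307, 207], [234, 228], [233, 266], [310, 238], [359, 284], [412, 245], [377, 213]]
[[0.384, 0.424], [0.347, 0.038], [0.287, 0.092], [0.259, -0.108], [0.37, -0.159], [0.386, 0.046], [0.566, 0.076], [0.535, 0.257], [0.4, 0.244]] [0.39262636 0.10102962] [0.181 0.388 0.08  0.202 0.122 0.205 0.182 0.183 0.135]
top cap (412.2944006999125, 225.9750656167979) (401, 215, 23, 23)
tray quad [[218.809326171875, 237.72862243652344], [285.166259765625, 227.7750701904297], [294.8997802734375, 292.6650390625], [228.5428466796875, 302.61859130859375]]
[[0.534, 0.263], [0.564, 0.078], [0.382, 0.048], [0.354, 0.23]] [0.45869071 0.15462647] [0.183 0.188 0.185 0.183]
cap (array([ 0.54129823, -0.24796002,  0.15753922]), [np.float64(0.00042860317145716276), np.float64(0.0004286031714572347)])
tray (array([0.4368115 , 0.11426093, 0.05428388]), [np.float64(0.03897584472644493), np.float64(0.03897584472644487)])
```

View pics/crop1.png

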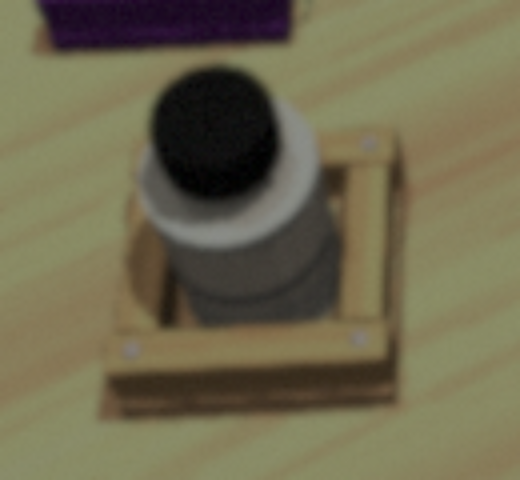

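The crop shows the black ribbed cap at crop (213,132), on a silver tin in a bare wooden cradle, so the choice is confirmed. The tray corners agree across the two views. Now I'll take two wrist views from above.

```bash
python3 - <<'E'
from h import *
c=np.array([.541,-.248]); yaw=.24; R=[]
for i,(dx,dy,z) in enumerate([(-.04,.05,.36),(.03,-.05,.33)]):
    reach([c[0]+dx,c[1]+dy,z],[np.pi,0,yaw]); dwell(.3)
    cal=get_calibration("wrist"); im=capture("wrist"); cv2.imwrite(f"pics/w{i}.png",im)
    K,T=cal["mtx"],np.array(cal["T"]); p=K@(T[:3,:3].T@(np.array([*c,.162])-T[:3,3])); p=p[:2]/p[2]
    b=blob(im.max(2)<50,p); (ex,ey),ax,an=cv2.fitEllipse(cv2.convexHull(b))
    print(p,(ex,ey),ax,cv2.boundingRect(b),T[:3,3].round(3)); R.append(ray(cal,(ex,ey)))
    print(onz(cal,(ex,ey),.17),state()["time"],state()["qpos"].round(2),state()["eef_pos"])
print(meet(R))
cv2.imwrite("pics/w.png",np.hstack([cv2.resize(cv2.imread(f"pics/w{i}.png"),(400,300)) for i in(0,1)]))
E
```

```text
[388.23187352 183.62138406] (389.2550048828125, 180.93150329589844) (68.88713836669922, 70.43668365478516) (354, 147, 71, 70) [ 0.575 -0.179  0.477]
[ 0.54420721 -0.24643517  0.17      ] 3.5333 [-0.59 -0.09  1.72  0.    1.51  0.74] [ 0.5010509  -0.19786434  0.35993041]
[253.03019678 243.31266171] (251.98936462402344, 240.84764099121094) (72.00775146484375, 76.16351318359375) (215, 203, 74, 76) [ 0.644 -0.279  0.448]
[ 0.54571418 -0.24767473  0.17      ] 4.45 [-0.66  0.18  1.5   0.    1.46  0.67] [ 0.57094069 -0.29742483  0.33087183]
(array([ 0.54392763, -0.24728968,  0.16545912]), [np.float64(0.00021180867363727993), np.float64(0.00021180867363722493)])
```

View pics/w.png

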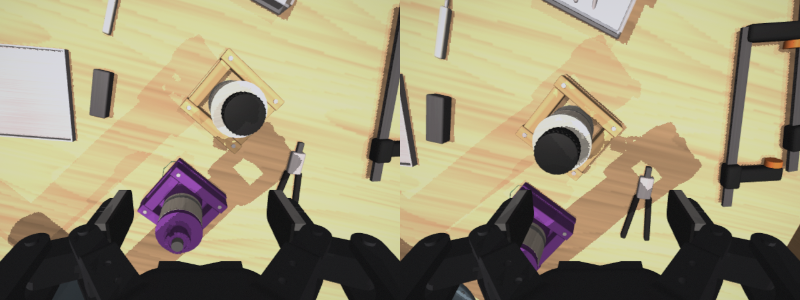

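Both wrist views show the black cap: full-size pixel (389,181) in the first and (252,241) in the second. They give its axis at (0.544, -0.2475) and its height consistent with 0.162. Next is a gentle grip while I watch the forces.

```bash
cat >> h.py <<'E'
def show(t=""):
    s=state(); print(t,"t%.1f"%s["time"],"p",(s["eef_pos"]*1e3).round(1),"F",s["contact_force"].round(1),"M",s["moment"].round(2),"o%.1f g%.0f"%(s["opening"]*1e3,s["gripper_force"])); return s
E
python3 - <<'E'
from h import *
o=[np.pi,0,.24]
reach([.544,-.2475,.25],o); show("hover")
move_l([.544,-.2475,.171],o,.1); show("down")
command_gripper(.05,20); dwell(.2); show("grip")
E
```

```text
hover t4.9 p [ 544.4 -247.7  250.9] F [ 1.1 -0.7  0. ] M [-0.02 -0.02 -0.06] o85.5 g0
down t5.9 p [ 544.5 -247.9  171.9] F [ 0.3 -0.1 -0.2] M [ 0.03 -0.03 -0.02] o85.4 g0
grip t6.4 p [ 544.3 -247.6  172. ] F [-1.   1.3  6.6] M [ 0.32  0.25 -0.04] o55.4 g22
```

```bash
python3 - <<'E'
from h import *
command_gripper(.045,80); dwell(.1); s=show("firm"); z=.171
while s["contact_force"][2]<19 and z>.161:
    z-=.001; move_l([.544,-.2475,z],None,.03); s=show(f"{z:.3f}")
E
```

```text
firm t6.8 p [ 544.3 -247.6  172.3] F [-2.6  1.4  8.2] M [ 0.39  0.38 -0.01] o54.3 g82
0.170 t7.0 p [ 544.4 -247.6  171.5] F [-2.8  2.   9.6] M [ 0.45  0.48 -0.02] o54.4 g83
0.169 t7.3 p [ 544.4 -247.6  170.8] F [-3.7  3.6 11. ] M [ 0.56  0.61 -0.02] o54.6 g83
0.168 t7.5 p [ 544.5 -247.7  170.2] F [-4.4  3.1 11.5] M [ 0.57  0.66 -0.01] o54.2 g83
0.167 t7.8 p [ 544.5 -247.7  169.4] F [-5.1  3.7 13.2] M [ 0.62  0.81 -0.01] o54.3 g83
0.166 t8.0 p [ 544.5 -247.7  168.7] F [-5.9  4.3 14.4] M [ 0.74  0.95 -0.01] o54.3 g83
0.165 t8.3 p [ 544.5 -247.7  168. ] F [-6.5  5.4 16.1] M [ 0.85  1.1  -0.03] o54.5 g83
0.164 t8.5 p [ 544.5 -247.7  167.2] F [-7.4  5.6 17.2] M [0.84 1.23 0.  ] o54.4 g84
0.163 t8.8 p [ 544.5 -247.7  166.6] F [-8.2  5.  18.4] M [ 0.93  1.32 -0.03] o54.7 g84
0.162 t9.0 p [ 544.5 -247.7  165.8] F [-9.2  5.7 19.9] M [ 0.98  1.47 -0.01] o54.5 g84
```

Pressed about 6 mm (20 N, matching the spring). Turning now.

```bash
python3 - <<'E'
from h import *
for a in (10,22,36,50):
    move_l([.544,-.2475,.162],[np.pi,0,.24+np.radians(a)]); s=show(a); print(s["tcp_rot"].round(3))
    if np.linalg.norm(s["contact_force"])>40: break
E
```

```text
10 t9.3 p [ 545.5 -248.   166.3] F [-4.4  4.6 19.8] M [0.93 0.91 0.15] o54.0 g84
[ 3.139e+00 -2.000e-03  4.150e-01]
22 t9.7 p [ 545.5 -247.6  166.2] F [-5.3  6.4 19.8] M [1.04 0.87 0.13] o54.2 g84
[ 3.139e+00 -2.000e-03  6.250e-01]
36 t10.1 p [ 545.3 -247.5  166.1] F [-5.2  8.1 19. ] M [1.17 0.96 0.08] o54.6 g84
[ 3.139e+00 -1.000e-03  8.690e-01]
50 t10.5 p [ 545.1 -247.3  166. ] F [-6.6  8.4 20.8] M [1.25 1.07 0.02] o54.5 g84
[ 3.140e+00 -1.000e-03  1.114e+00]
```

```bash
python3 - <<'E'
from h import *
P=lambda z:[.544,-.2475,z]
for a in range(54,95,4):
    move_l(P(.162),[np.pi,0,.24+np.radians(a)]); show(f"turn {a}")
    move_l(P(.168),None,.03); dwell(.1); s=show(f"  up {a}")
    if s["eef_pos"][2]>.1700 and s["contact_force"][2]>5: print("FREE",a); break
    move_l(P(.162),None,.04)
E
```

```text
turn 54 t10.7 p [ 545.1 -247.2  165.9] F [-6.   8.4 20.6] M [1.21 1.1  0.06] o54.5 g84
  up 54 t11.2 p [ 545.  -247.2  169.2] F [1.7 4.4 8.2] M [ 0.71 -0.02  0.07] o54.2 g87
turn 58 t11.7 p [ 545.  -247.3  165.4] F [-5.5  8.9 19.9] M [1.26 0.88 0.09] o54.4 g89
  up 58 t12.2 p [ 544.9 -247.3  169.5] F [ 1.1  6.  10.1] M [ 0.88  0.23 -0.  ] o54.2 g87
turn 62 t12.7 p [ 544.9 -247.3  165.2] F [-5.5  8.9 20.8] M [1.37 0.91 0.12] o54.2 g89
  up 62 t13.2 p [ 544.8 -247.3  170.2] F [-1.7  7.3 14.4] M [1.11 0.54 0.01] o54.2 g88
FREE 62
```

```bash
python3 - <<'E'
from h import *
P=lambda z:[.544,-.2475,z]
for z in (.170,.172,.174,.176):
    move_l(P(z),None,.03); dwell(.1); s=show(z)
    if s["contact_force"][2]<-8: print("blocked"); break
E
```

```text
0.17 t13.5 p [ 544.8 -247.3  171.4] F [-0.4  5.2 10.8] M [ 0.88  0.19 -0.03] o54.4 g87
0.172 t13.9 p [ 544.6 -247.4  172.8] F [0.4 4.5 8.3] M [ 0.64 -0.01 -0.01] o54.2 g87
0.174 t14.2 p [ 544.3 -247.6  174. ] F [1.9 3.  4.6] M [ 0.38 -0.29  0.08] o54.1 g87
0.176 t14.6 p [ 543.6 -247.7  175.5] F [ 0.5 -1.   0.9] M [-0.02 -0.05  0.04] o54.3 g87
```

It followed its spring up to about zero force, so the cap is free. I'll lift it straight off while watching the pull.

```bash
python3 - <<'E'
from h import *
P=lambda z:[.544,-.2475,z]
for z in (.178,.180,.184,.190,.198,.21,.26):
    move_l(P(z),None,.03 if z<.2 else .08); s=show(z)
    if s["contact_force"][2]<-8: print("blocked"); break
else: cv2.imwrite("pics/lift.png",np.hstack([cv2.resize(capture("scene")[200:400,100:400],(450,300)),cv2.resize(capture("wrist"),(350,300))]))
E
```

```text
0.178 t14.8 p [ 543.6 -247.4  177.6] F [-0.6  0.4  0. ] M [-0.04  0.   -0.03] o54.0 g87
0.18 t15.1 p [ 544.  -247.5  180.1] F [ 0.7  0.4 -0.9] M [ 0.02 -0.01  0.  ] o54.2 g87
0.184 t15.4 p [ 544.2 -247.6  184.4] F [ 0.1  0.9 -1.1] M [-0.    0.06  0.01] o54.5 g87
0.19 t15.7 p [ 544.2 -247.6  190.4] F [-0.5 -0.1 -0.2] M [ 0.02 -0.01 -0.  ] o54.5 g87
0.198 t16.1 p [ 544.1 -247.6  198.4] F [ 0.1  0.6 -0.3] M [0.05 0.03 0.01] o54.7 g87
0.21 t16.4 p [ 544.5 -247.8  211.1] F [ 0.3  0.2 -0.3] M [-0.02  0.02  0.01] o54.0 g87
0.26 t17.2 p [ 543.8 -247.3  259.6] F [-0.3  0.3 -0.1] M [ 0.    0.01 -0.05] o54.2 g87
```

View pics/lift.png

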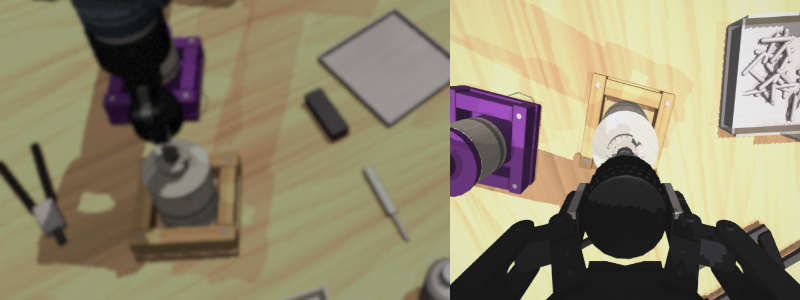

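The cap is in the gripper at wrist-panel (627,215), and the tin's neck is bare at scene-panel (172,155). Taking it to the tray.

```bash
python3 - <<'E'
from h import *
P=lambda z:[.459,.155,z]; o=[np.pi,0,1.3]
reach(P(.20),o); show()
move_l(P(.045),o,.1); s=show(); z=.045
while s["contact_force"][2]<3 and z>.020:
    z-=.001; move_l(P(z),None,.03); s=show(z)
E
```

```text
t18.8 p [459.7 154.4 200.4] F [ 0.4 -0.9 -0.5] M [ 0.02 -0.01  0.01] o54.4 g87
 t20.5 p [459.5 155.1  45.6] F [ 0.5 -0.3 -0.4] M [ 0.07 -0.02  0.01] o54.3 g87
0.044 t20.8 p [459.1 155.   44.2] F [ 0.8 -0.2 -0.9] M [-0.07  0.01  0.  ] o54.0 g87
0.043 t21.0 p [458.9 155.   42.9] F [-0.5  0.6 -0. ] M [0.   0.02 0.05] o53.9 g87
0.041999999999999996 t21.3 p [458.9 155.   41.9] F [ 0.8  0.1 -1.3] M [-0.    0.    0.04] o54.3 g87
0.040999999999999995 t21.5 p [459.  155.   40.9] F [-0.   0.3 -0.5] M [-0.01  0.01  0.05] o54.1 g87
0.039999999999999994 t21.8 p [458.9 155.   39.9] F [ 0.2 -0.1 -0.7] M [ 0.03 -0.   -0.01] o54.2 g87
0.03899999999999999 t22.0 p [458.9 155.   38.9] F [-0.1 -0.5 -0.2] M [-0.    0.02 -0.03] o54.2 g87
0.03799999999999999 t22.3 p [459.  155.   37.9] F [ 0.9 -0.4 -0. ] M [-0.01 -0.   -0.  ] o54.5 g87
0.03699999999999999 t22.5 p [458.9 155.   36.9] F [-1.  -0.2  0.3] M [-0.01 -0.03 -0.02] o54.6 g87
0.03599999999999999 t22.8 p [458.9 155.   35.9] F [-0.2 -0.1  0.3] M [-0.    0.05 -0.01] o54.5 g87
0.03499999999999999 t23.0 p [458.9 155.   34.9] F [ 0.5 -0.3 -1.2] M [-0.   -0.01  0.03] o54.3 g87
0.03399999999999999 t23.3 p [458.9 155.   33.9] F [ 0.1  0.1 -0.4] M [ 0.01 -0.02  0.05] o54.4 g87
0.03299999999999999 t23.5 p [458.9 155.   32.9] F [-0.1  0.1 -0.5] M [ 0.02  0.02 -0.02] o54.3 g87
0.03199999999999999 t23.8 p [458.9 155.   31.9] F [ 0.1 -1.8 -0.7] M [-0.    0.    0.05] o54.5 g87
0.030999999999999986 t24.0 p [459.  155.   30.9] F [ 0.2 -0.2 -0.4] M [ 0.04 -0.04 -0.01] o54.2 g87
0.029999999999999985 t24.3 p [458.9 155.   29.9] F [ 0.1  0.3 -0.5] M [ 0.01 -0.02  0.01] o54.6 g87
0.028999999999999984 t24.5 p [459.2 155.   29.4] F [-1.7 -0.2  5.6] M [-0.04  0.47  0.05] o54.4 g87
```

```bash
python3 - <<'E'
from h import *
P=lambda z:[.459,.155,z]
command_gripper(.066,20); command_gripper(.083); show("open")
move_l(P(.06),None,.05); move_l(P(.2),None,.12); show("up")
reach([.30,.40,.25],[np.pi,0,2.]); dwell(.3); show("away")
t=capture("top"); s=capture("scene"); cv2.imwrite("pics/end.png",np.hstack([cv2.resize(t[140:360,180:480],(400,300)),cv2.resize(s[160:385,120:420],(400,300))]))
E
```

```text
open t25.1 p [459. 155.  29.] F [ 0.8 -1.  -0.8] M [ 0.03 -0.04  0.02] o83.2 g0
up t27.2 p [458.4 154.9 199.1] F [-0.8 -0.5  0.1] M [-0.04  0.02  0.02] o82.8 g0
away t28.6 p [300.6 399.5 249.9] F [-0.9  0.5  0.3] M [-0.02 -0.01 -0.01] o83.0 g0
```

View pics/end.png

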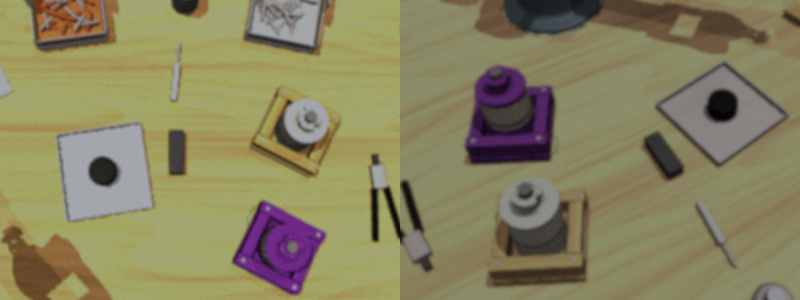

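The cap sits upright at the tray's centre: top panel (103,171), scene panel (722,105). The tin is open and nothing else has moved.

```bash
python3 -c "from station import *; print(sign_off())"
```

```text
the job is handed in; nothing more can be done
None
```

The tin is open (cap pressed at about 20 N, turned about 62° anticlockwise, lifted off with no measurable pull), the cap stands right way up in the middle of the steel tray with everything else in place, and the job was handed in at about 29 s.

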